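# Swing the clip arm over the flat lap and lock it

### The arm

A 6-joint arm with a two-finger parallel gripper is mounted at the origin on the work surface. World frame = base frame: x ahead of the robot, y to its left, z up, the work surface at z = 0. Lengths are in m, angles in rad, forces in N, time in s.
With the tool pointing down it reaches from about 0.25 to 0.775 m from the base axis. Payload 4 kg.
Tool frame: the origin (TCP) lies at the very end of the fingers, on their centre line; the grasp point (between the pads) lies 19 mm behind it; z points along the fingers, x is the direction in which the jaws open and shut, and the axes are right-handed (so a half turn about z gives the same grasp; the last joint's range is limited). The gripper opens to 94 mm and grips with 3 to 60 N. Pads are 16 mm wide; open, the fingers measure 119 mm over their backs; the gripper's body (75 mm by 177 mm) begins 78 mm behind the grasp point.
Start: joints at [-1.404, 0.087, 1.371, -0, 1.684, -0.103], TCP at [0.147, -0.53, 0.206] pointing down, gripper open.
Joint ranges: [-3.1, 3.1], [-0.76, 2.03], [0.27, 2.55], [-1.08, 4.22], [0.17, 2.65], [-2.57, 2.57]. Speed limits (rad/s): [2.79, 2.79, 3.14, 3.14, 3.14, 3.14].

### API

Orientations are given as [roll, pitch, yaw] about the fixed x, y, z axes, in that order (R = Rz(yaw) Ry(pitch) Rx(roll)).
In Python, from bench import robot, cams, ticket gives the robot as it stands.
- The arm moves only by the tool jog_arm, never from a script. Its argument "series" is a list of rows, each an object of numbers: "x", "y", "z": the shift along the tool's x, y, z in m; "rx", "ry", "rz": the turn, a rotation vector about the tool's x, y, z in degrees. A call has 1 to 12 rows; each row shifts and turns the pose as measured when the row begins, along the tool's axes as they then stand; what a row does not reach is not made up. A row lasts 1/12 s, in which the tool goes at most 41.7 mm and 7.16 degrees, less where a joint would pass 70% of its speed; a pose out of reach is approached as far as the arm can. A call with a gripper value outside its range is refused whole. "claw" is the opening, from 0 (shut) to 1 (fully open), set as the call begins (left out, the last holds). The fingers move at their own pace and stop on an object; the grip force is fixed at half the most. Time passes only in rows, so rows that do not move let the fingers close. It gives the time, the measured TCP pose, the force and the opening at its end, in the units of the state.
- robot.get_obs(): the state, without advancing time (a new reading comes with each control period).
- cams.snapshot(name): name is "scene" or "top" or "wrist"; returns a dict with "img" (420x560x3 uint8, red, green, blue), "mtx" (3x3 intrinsics, pixels), "k1" (the pictures are not rectified: a ray, as slopes to the right and down, at radius r is drawn at 1 + k1 r^2 times it, then the intrinsics apply), "origin" and "attitude" of the camera in the world. Camera axes: x right, y down, z forward; pixel columns grow to the right and rows downward; lengths in m; the calibration is good to about 2 mm. A picture is of the moment at which its call begins. There is no depth.
- ticket.close_job(): hands the job in, once; it reports no verdict.
Trained networks look in a picture, given as the dict that the camera call returned (one of the last four; its "shot" number tells which), for a name from the list of things; names that differ only in an ending like _2 or _b are one class to them, and where a whole thing is asked for, a point or a joint stands for the part that bears it (a point fixed in the world has none). Each returns a list of dicts, best first, with "p" (0 to 1); they miss things now and then, are a little off and sometimes report something else, mostly with a low value. They report only what shows in the picture. A call takes as long as a camera call.
- cams.look_for(thing, picture): "bbox" ([left, top, width, height] in pixels, round what is visible of it).
The state is a dict: "time": time; "joint_positions": joint angles; "qvel": joint speeds; "joint_torque": joint torques, N m; "tool_pos": TCP position; "ee_rot": TCP orientation; "wrist_force": force on the tool from outside, world axes, zero at the start; "wrist_torque": the same for the moment, N m; "width": finger opening in m.
Only numpy, scipy, OpenCV 4.12 (cv2) and the standard library are available. Lean on these libraries where they do the work, as an engineer would, in place of code of your own. Each camera call takes 0.05 s, during which the arm holds its last target.

### The job

Get the flat lap ready to grind the labradorite blank: pull the red T-handle on the index post straight up to unlock the clip arm, turn it clockwise (seen from above) against its return spring until the stone is over the grey lap plate, and push the handle fully down so that the arm is locked there. Also push the brass drip spout round to its stop, so that its outlet is above the lap plate (before or after, as you like). Do not touch the stone, and leave everything else on the bench where it is.

Things in the scene. Friction and masses are not known exactly. Their poses are not given: they have to be found in the camera images.
- flat_lap: six-inch flat lap machine, fixed. Blue housing x -150 to 150, y -180 to 200 mm, deck 85 mm above the bench; origin on the bench. On the deck: black splash pan 210 mm across, rim 118 mm high, centre (0, 55); index post (20, -125); white drip tank, blue lid, x 98 to 150, y 98 to 200, top 173 mm high; spout riser (75, 165). The grey dial and rocker on its -x face are not used
- lap_centre (a point): centre of the top face of the lap plate (grey disc 152 mm across, with a brass nut 22 mm wide and 7 mm tall in its middle), 112 mm above the bench; axes of the machine
- t_handle (a point): middle of the red T-handle bar, on the vertical turning axis of the index post; lifts and turns with the arm. Bar 50 mm long (point x), 14 wide (y), 24 high (z); below it a 13 mm thick stem, 27 mm free height, then a brass boss 36 mm across. Locked: 199 mm above the bench. +x points along the clip arm (14 mm wide, top 42 mm below the point) to the stone
- clip_lift (a joint): height of T-handle and arm: 0 = fully down, locked; 0.028 m = fully up. A tooth on a lug opposite the arm sits in one of two notches of the steel index plate, 82 mm across (the lap notch has a green mark); it is clear from 0.009 m, and between the notches cannot go lower. Stiff seal: about 9 N to pull up, 3 to 6 N to push down, and it stays at the height where it is let go
- clip_turn (a joint): turn of T-handle and arm, clockwise seen from above: 0 = parked, 1.222 rad = lap notch, hard stop 1.29. Turns only when lifted. Return spring towards 0: 0.05 N m at 0, 0.15 N m at the lap notch; let go while lifted, it swings back. The round-ended tooth finds the notch if within about 0.06 rad; once in, 0.04 rad of play each way
- stone_centre (a point): middle of the dark blue-grey oval stone (34 x 24 x 9 mm) held in the spring clip below the arm's end, 130 mm from the turning axis; when locked down its underside is 113 mm above the bench (1 mm over the lap)
- stone: the same stone as a body (origin at the centre of its underside); not to be touched
- spout_pivot (a point): point on the vertical turning axis of the brass drip spout, at the height of its tube's centre line (160 mm above the bench); the point's +x points along the tube
- spout_outlet (a point): open lower end of the spout, 105 mm from the pivot along its +x, 135 mm above the bench. The tube is straight, 8 mm thick, level at 160 mm to 97 mm from the pivot and then bends down
- spout (a joint): turn of the spout, anticlockwise seen from above: starts between 0 and 0.45 rad (outside the pan), 1.57 rad = pointing at the lap centre, stop at 1.65 rad. A stiff swivel: about 0.6 N at 80 mm from the pivot moves it, and it stays where it is left
- slurry_cup: bystander: blue plastic cup, 76 mm wide, 85 mm tall, standing open upwards; origin under its centre
- cork_pad: bystander: flat cork ring, 96 mm outside, 52 mm hole, 20 mm high, lying on the bench; origin under its centre
- grit_jar: bystander: amber glass jar with a steel lid, 60 mm wide, 70 mm tall; origin under its centre
- rinse_bottle: bystander: clear plastic bottle with a red cap, 60 mm wide, 170 mm tall; origin under its centre
- burnisher: bystander: burnisher with a bone-coloured handle and a steel tip, 180 mm long and 19 mm thick, lying along its x axis; origin on the bench under its middle
- wheel_dresser: bystander: brass wheel dresser, a flat handle with a hooded head, 195 mm long, 34 mm wide, 33 mm high, lying along its x axis with the head at +x; origin on the bench near the head, handle reaching 150 mm to -x
- blank_tray: bystander: grey plastic sorting tray with stone blanks, 150 x 110 x 28 mm; origin under its centre

How it is judged:
On the way, in this order (a step that is already met when the one before it is completed fails the run):
1. the T-handle is pulled up so that the tooth clears the index plate, the arm still parked (value of joint clip_lift above 0.011 m and value of joint clip_turn below 0.2 rad), for 0.1 s.
2. held up, the arm is turned round to the lap (value of joint clip_lift above 0.006 m and value of joint clip_turn above 1.13 rad), for 0.1 s.
3. the T-handle is pushed fully down in the lap notch (value of joint clip_lift below 0.003 m and value of joint clip_turn above 1.15 rad), for 0.2 s.
At the end, for the whole second after the job is handed in: The T-handle is fully down (less than 3 mm up) with the tooth in the lap notch (turn 1.15 to 1.29 rad), so the stone hangs over the lap plate (centre within 65 mm of the lap's); the spout's outlet is over the lap plate, within 60 mm of its centre; both are at rest and released (all of step 3 and value of joint clip_turn below 1.29 rad and velocity of joint clip_turn between -0.05 and 0.05 rad/s and horizontal distance between stone_centre and lap_centre below 0.065 m and horizontal distance between spout_outlet and lap_centre below 0.06 m and velocity of joint spout between -0.05 and 0.05 rad/s); the robot touches nothing.
It fails at once if the stone is touched (contact force between stone and anything else above 0.5 N).
It fails at once if something else on the bench is shifted by more than 30 mm (distance of any of slurry_cup, cork_pad, grit_jar, rinse_bottle, burnisher, wheel_dresser, blank_tray from where it was at the start of the episode above 0.03 m).
It also fails if it takes over 53 s, if anything falls off the work surface, if the arm or the gripper's body presses on something with over 40 N, if the wrist force passes 120 N, or if a joint passes its speed limit or range.

## Working session

There is one attempt and no reset: what is moved stays moved. The work goes in short steps, Python scripts to look and compute and a tool call to move; the robot and the scene stay as the last step left them, time stands still between calls to the robot, and variables do not carry over. Pictures are saved under pics/ and viewed, and the job is handed in when it is done.

Besides the shell and the picture viewer there is one more tool, called as name(argument=value, ...), one argument or row to a line, values as JSON. jog_arm: Moves the arm, as the interface text tells. Its arguments: {"type":"object","properties":{"series":{"type":"array","items":{"type":"object","properties":{"x":{"type":"number"},"y":{"type":"number"},"z":{"type":"number"},"rx":{"type":"number"},"ry":{"type":"number"},"rz":{"type":"number"}}}},"claw":{"type":"number"}},"required":["series"]}

```bash
ls && mkdir -p pics && python3 - <<'E'
from bench import robot,cams,ticket
import cv2
o=robot.get_obs();print(o)
for n in ["scene","top"]:
    s=cams.snapshot(n);cv2.imwrite(f"pics/{n}1.png",s["img"][:,:,::-1]);print(n,s["mtx"],s["k1"],s["origin"],s["attitude"],s["shot"])
    for t in ["flat_lap","t_handle","stone","spout_pivot","spout","slurry_cup"]:
        print(t,[(d["bbox"],round(d["p"],2)) for d in cams.look_for(t,s)[:2]])
print(robot.get_obs()["time"])
E
```

```text
pics
{'time': 0.0, 'joint_positions': array([-1.40412628e+00,  8.79446773e-02,  1.37225376e+00, -1.81285040e-05,
        1.68356939e+00, -1.03096966e-01]), 'qvel': array([ 0.0012659 ,  0.00023722,  0.00032365, -0.00065599, -0.00044756,
        0.00177865]), 'joint_torque': array([-1.64170946e-03, -3.40181530e+01, -3.02430618e+01,  7.17263762e-02,
        3.28572455e-02, -1.57359864e-04]), 'tool_pos': array([ 0.14647922, -0.5295721 ,  0.20431006]), 'ee_rot': array([-3.14138672e+00,  2.16547896e-03, -1.30103111e+00]), 'wrist_force': array([-0.01150202,  0.10768825,  0.08435655]), 'wrist_torque': array([-0.00806319, -0.00904874, -0.00199979]), 'width': 0.09408532259936801}
scene [[379.02340375   0.         284.97109757]
 [  0.         379.02340375 215.21981864]
 [  0.           0.           1.        ]] -0.08670971133953632 [1.01652076 0.46434792 0.87883453] [-2.4203582   0.01219287  2.35648153] 1
flat_lap [([233.7, 179.9, 176.6, 147.5], 0.85), ([364.6, 247.8, 40.0, 24.6], 0.34)]
t_handle [([263.9, 176.2, 51.9, 39.4], 0.96)]
stone [([304.3, 187.6, 8.3, 8.6], 0.44)]
spout_pivot [([234.6, 130.9, 17.8, 27.3], 0.58)]
spout [([363.2, 250.0, 39.0, 21.1], 0.8)]
slurry_cup [([237.3, 128.6, 16.2, 32.4], 0.64)]
top [[438.97147483   0.         271.23308029]
 [  0.         438.97147483 209.82671961]
 [  0.           0.           1.        ]] 0.0006443040913465076 [0.45490946 0.0050628  1.43884412] [-3.06355202 -0.00669609 -1.56040108] 2
flat_lap [([165.9, 169.9, 147.0, 113.1], 0.81)]
t_handle [([274.6, 198.9, 17.6, 60.8], 0.83)]
stone []
spout_pivot [([174.3, 205.2, 14.3, 38.0], 0.67), ([166.5, 167.5, 143.2, 114.4], 0.41)]
spout [([176.9, 205.2, 10.3, 37.2], 0.51)]
slurry_cup [([383.8, 256.0, 31.5, 26.9], 0.97), ([122.1, 225.8, 35.3, 6.6], 0.56)]
0.7
```

View pics/scene1.png

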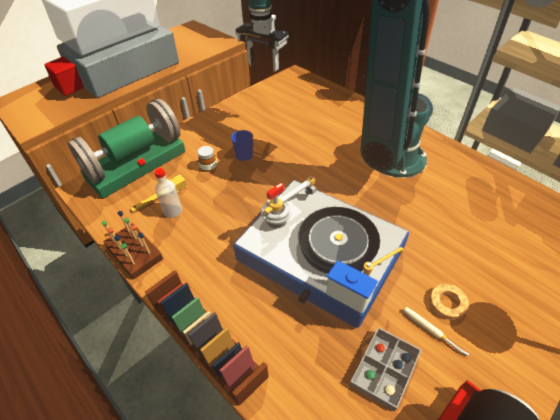

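View pics/top1.png

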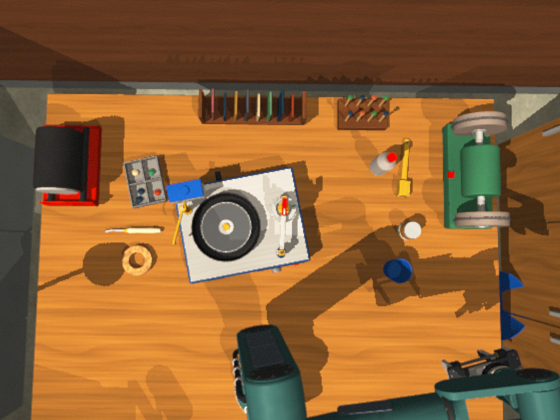

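```bash
python3 - <<'E'
import cv2
im=cv2.imread("pics/top1.png")[150:300,140:340]
cv2.imwrite("pics/topc.png",cv2.resize(im,None,fx=4,fy=4,interpolation=cv2.INTER_CUBIC))
im=cv2.imread("pics/scene1.png")[140:340,220:420]
cv2.imwrite("pics/scenec.png",cv2.resize(im,None,fx=3,fy=3,interpolation=cv2.INTER_CUBIC))
E
```

```text
(no output)
```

View pics/topc.png

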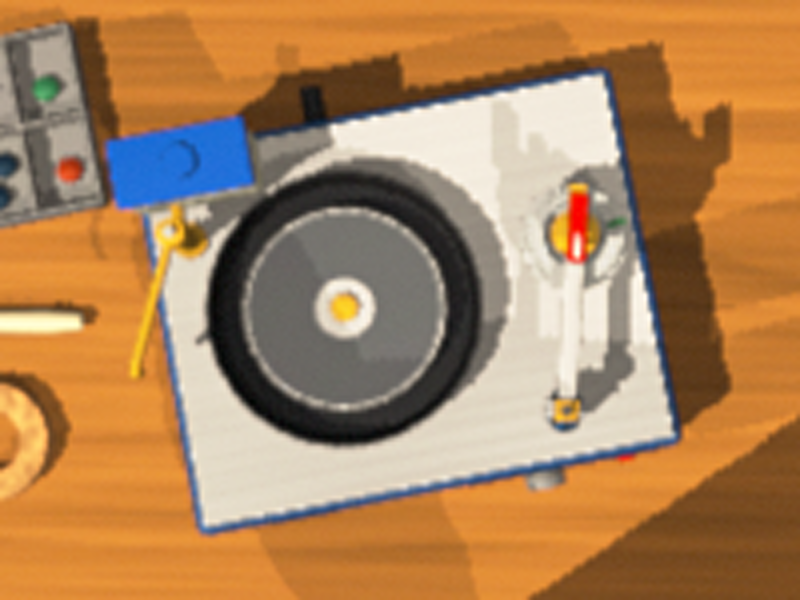

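View pics/scenec.png

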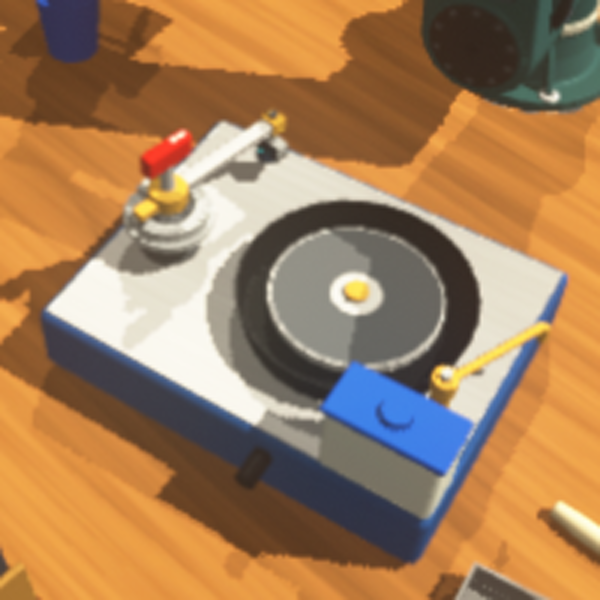

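```bash
cat > h.py <<'E'
import numpy as np
from scipy.spatial.transform import Rotation as R
from scipy.optimize import least_squares
def proj(s,P):
    A=R.from_euler("xyz",s["attitude"]).as_matrix()
    c=(np.atleast_2d(P)-s["origin"])@A; m=c[:,:2]/c[:,2:]
    m=m*(1+s["k1"]*(m**2).sum(1,keepdims=True)); M=s["mtx"]
    return m*[M[0,0],M[1,1]]+[M[0,2],M[1,2]]
def w(p,L):
    c,s=np.cos(p[2]),np.sin(p[2]);L=np.atleast_2d(L)
    return np.c_[p[0]+c*L[:,0]-s*L[:,1],p[1]+s*L[:,0]+c*L[:,1],L[:,2]]
E
python3 - <<'E'
from bench import cams
from h import *
L=np.array([[150,-180,85],[-150,-180,85],[-150,200,85],[0,55,119],[20,-125,199]])/1e3
ut=np.array([[605,70],[680,438],[205,530],[344,307],[578,226]])/4+[140,150]
us=np.array([[45,312],[225,122],[565,272],[356,291],[168,153]])/3+[220,140]
S=cams.snapshot("scene");T=cams.snapshot("top")
f=lambda p:np.r_[proj(T,w(p,L))-ut,proj(S,w(p,L))-us].ravel()
r=least_squares(f,[.5,.1,.2],loss='soft_l1');p=r.x;print(p);print(f(p).reshape(-1,2).round(1))
# arm: stone direction; spout outlet
stT=np.array([[565,408]])/4+[140,150]
spT=np.array([135,375])/4+[140,150]
spS=np.array([545,328])/3+[220,140]
h=w(p,L[4:])[0];pv=w(p,[[.075,.165,.160]])[0]
print("handle",h,"pivot",pv,"lap",w(p,L[3:4]), "pv px",proj(T,pv),proj(S,pv),"vs top",np.array([170,235])/4+[140,150],"scene",np.array([447,378])/3+[220,140])
g=lambda a:np.r_[proj(T,pv+[.097*np.cos(a[0]),.097*np.sin(a[0]),0])[0]-spT,proj(S,pv+[.097*np.cos(a[0]),.097*np.sin(a[0]),0])[0]-spS]
q=min([least_squares(g,[a]) for a in (0,2,4)],key=lambda q:q.cost);print("spout ang",q.x,q.fun)
def g(a):
    P=h+[.13*np.cos(a[0]),.13*np.sin(a[0]),-.05]
    return np.r_[proj(T,P)[0]-stT[0], proj(S,P)[0]-(np.array([275,127])/3+[220,140])]
q=min([least_squares(g,[a]) for a in (0,2,4)],key=lambda q:q.cost);print("arm ang",q.x,q.fun)
np.save("p.npy",p)
E
```

```text
[0.51701005 0.08076432 0.19773952]
[[ 0.8 -1.7]
 [ 0.6  1.3]
 [-2.9  1.7]
 [-0.7 -0.2]
 [-0.7  0.2]
 [-3.8 -0.2]
 [-1.8 -2.6]
 [ 2.9  0.1]
 [ 0.3 -0.3]
 [-0.8  0.7]]
handle [ 0.56117699 -0.03787075  0.199     ] pivot [0.55813373 0.257283   0.16      ] lap [[0.50620512 0.13469255 0.119     ]] pv px [[182.27469655 207.78810863]] [[367.79717758 268.41859832]] vs top [182.5  208.75] scene [369. 266.]
spout ang [2.90366454] [-0.21361076 -3.67860982 -1.85986015  0.53094836]
arm ang [3.08984139] [-0.67716859  0.35996795 -0.59542207 -0.39631626]
```

jog_arm(
  series=[
    {"z": -0.03},
    {"z": -0.03},
    {"z": -0.03},
    {"z": -0.03},
    {"x": -0.02,"y": -0.03},
    {"x": -0.02,"y": -0.03},
    {"x": -0.02,"y": -0.03},
    {"x": -0.02,"y": -0.03},
    {"x": -0.02,"y": -0.03},
    {"x": -0.02,"y": -0.03},
    {"x": -0.02,"y": -0.03},
    {"x": -0.02,"y": -0.03},
  ],
  claw=1,
)

```text
invalid input
```

jog_arm(
  series=[
    {"x": -0.02,"y": -0.03},
    {"x": -0.02,"y": -0.03},
    {"x": -0.02,"y": -0.03},
    {"x": -0.02,"y": -0.03},
    {"x": -0.02,"y": -0.03},
    {"x": -0.02,"y": -0.03},
    {"x": -0.02,"y": -0.03},
    {"x": -0.02,"y": -0.03},
  ],
)

```text
invalid input
```

jog_arm(
  series=[
    {"rz": -7},
    {"rz": -7},
    {"rz": -7},
    {"rz": -7},
    {"rz": -7},
    {"rz": -7},
    {"rz": -7},
    {"rz": -7},
    {"rz": -7},
    {"rz": -7},
    {"rz": -7},
    {"rz": -7},
  ],
)

```text
invalid input
```

jog_arm(
  series=[
    {"rz": -7},
    {"rz": -7},
    {"rz": -7},
    {"rz": -7},
    {"rz": -7},
    {"rz": -7},
    {"rz": -7},
    {"rz": -7},
    {"rz": -7},
    {"rz": -7},
    {"rz": -7},
    {"rz": 0},
  ],
)

```text
invalid input
```

jog_arm(
  series=[
    {"x": 0,"y": 0,"z": -0.03,"rx": 0,"ry": 0,"rz": 0},
  ],
  claw=1,
)

```text
time: 0.88
tool_pos: [0.146, -0.5267, 0.2285]
ee_rot: [-3.14, 0.014, -1.301]
wrist_force: [0.2, 0.0, -0.8]
width: 0.0938
```

jog_arm(
  series=[
    {"x": 0,"y": 0,"z": -0.03,"rx": 0,"ry": 0,"rz": 0},
    {"x": 0,"y": 0,"z": -0.03,"rx": 0,"ry": 0,"rz": 0},
    {"x": 0,"y": 0,"z": -0.03,"rx": 0,"ry": 0,"rz": 0},
    {"x": -0.02,"y": -0.03,"z": 0,"rx": 0,"ry": 0,"rz": 0},
    {"x": -0.02,"y": -0.03,"z": 0,"rx": 0,"ry": 0,"rz": 0},
    {"x": -0.02,"y": -0.03,"z": 0,"rx": 0,"ry": 0,"rz": 0},
    {"x": -0.02,"y": -0.03,"z": 0,"rx": 0,"ry": 0,"rz": 0},
    {"x": -0.02,"y": -0.03,"z": 0,"rx": 0,"ry": 0,"rz": 0},
    {"x": -0.02,"y": -0.03,"z": 0,"rx": 0,"ry": 0,"rz": 0},
    {"x": -0.02,"y": -0.03,"z": 0,"rx": 0,"ry": 0,"rz": 0},
    {"x": -0.02,"y": -0.03,"z": 0,"rx": 0,"ry": 0,"rz": 0},
    {"x": -0.02,"y": -0.03,"z": 0,"rx": 0,"ry": 0,"rz": 0},
  ],
  claw=1,
)

```text
time: 1.88
tool_pos: [0.3634, -0.2804, 0.3297]
ee_rot: [-3.139, 0.002, -1.317]
wrist_force: [0.5, -0.7, -0.5]
width: 0.0937
```

jog_arm(
  series=[
    {"x": -0.023,"y": -0.031,"z": 0,"rx": 0,"ry": 0,"rz": 0},
    {"x": -0.023,"y": -0.031,"z": 0,"rx": 0,"ry": 0,"rz": 0},
    {"x": -0.023,"y": -0.031,"z": 0,"rx": 0,"ry": 0,"rz": 0},
    {"x": -0.023,"y": -0.031,"z": 0,"rx": 0,"ry": 0,"rz": 0},
    {"x": -0.023,"y": -0.031,"z": 0,"rx": 0,"ry": 0,"rz": 0},
    {"x": -0.023,"y": -0.031,"z": 0,"rx": 0,"ry": 0,"rz": 0},
    {"x": -0.023,"y": -0.031,"z": 0,"rx": 0,"ry": 0,"rz": 0},
    {"x": -0.023,"y": -0.031,"z": 0,"rx": 0,"ry": 0,"rz": 0},
    {"x": 0,"y": 0,"z": 0,"rx": 0,"ry": 0,"rz": -7},
    {"x": 0,"y": 0,"z": 0,"rx": 0,"ry": 0,"rz": -7},
    {"x": 0,"y": 0,"z": 0,"rx": 0,"ry": 0,"rz": -7},
    {"x": 0,"y": 0,"z": 0,"rx": 0,"ry": 0,"rz": -7},
  ],
)

```text
time: 2.88
tool_pos: [0.5691, -0.0164, 0.3292]
ee_rot: [-3.137, -0.0, -0.814]
wrist_force: [0.3, 0.2, -0.5]
width: 0.0942
```

jog_arm(
  series=[
    {"x": 0,"y": 0,"z": 0,"rx": 0,"ry": 0,"rz": -7},
    {"x": 0,"y": 0,"z": 0,"rx": 0,"ry": 0,"rz": -7},
    {"x": 0,"y": 0,"z": 0,"rx": 0,"ry": 0,"rz": -7},
    {"x": 0,"y": 0,"z": 0,"rx": 0,"ry": 0,"rz": -7},
    {"x": 0,"y": 0,"z": 0,"rx": 0,"ry": 0,"rz": -7},
    {"x": 0,"y": 0,"z": 0,"rx": 0,"ry": 0,"rz": -7},
    {"x": 0,"y": 0,"z": 0,"rx": 0,"ry": 0,"rz": -7},
    {"x": 0,"y": 0,"z": 0,"rx": 0,"ry": 0,"rz": -7},
    {"x": 0,"y": 0,"z": 0,"rx": 0,"ry": 0,"rz": -7},
    {"x": 0,"y": 0,"z": 0,"rx": 0,"ry": 0,"rz": -7},
    {"x": 0,"y": 0,"z": 0,"rx": 0,"ry": 0,"rz": -7},
    {"x": 0,"y": 0,"z": 0,"rx": 0,"ry": 0,"rz": -7},
  ],
)

```text
time: 3.88
tool_pos: [0.5696, -0.0152, 0.3284]
ee_rot: [-3.141, -0.004, 0.685]
wrist_force: [0.6, -0.3, -0.2]
width: 0.0939
```

jog_arm(
  series=[
    {"x": 0,"y": 0,"z": 0,"rx": 0,"ry": 0,"rz": -7},
    {"x": 0,"y": 0,"z": 0,"rx": 0,"ry": 0,"rz": -7},
    {"x": 0,"y": 0,"z": 0,"rx": 0,"ry": 0,"rz": -7},
    {"x": 0,"y": 0,"z": 0,"rx": 0,"ry": 0,"rz": -7},
    {"x": 0,"y": 0,"z": 0,"rx": 0,"ry": 0,"rz": -7},
    {"x": 0,"y": 0,"z": 0,"rx": 0,"ry": 0,"rz": -6},
    {"x": 0,"y": 0,"z": 0,"rx": 0,"ry": 0,"rz": 0},
  ],
)

```text
time: 4.47
tool_pos: [0.5698, -0.0151, 0.3285]
ee_rot: [3.14, -0.004, 1.423]
wrist_force: [0.6, -0.4, -0.5]
width: 0.0943
```

```bash
python3 - <<'E'
from bench import robot,cams
from h import *
import cv2
o=robot.get_obs();print(o["tool_pos"],o["ee_rot"],o["joint_positions"])
for n in ["wrist","scene","top"]:
    s=cams.snapshot(n);cv2.imwrite(f"pics/{n}2.png",cv2.resize(s["img"][:,:,::-1],None,fx=1.4,fy=1.4))
    print(n,s["origin"],s["attitude"],s["mtx"][0],s["k1"],proj(s,[.561,-.038,.211]),[(d["bbox"],round(d["p"],2)) for d in cams.look_for("t_handle",s)[:2]])
    if n=="wrist": np.save("wr.npy",s,allow_pickle=True)
E
```

```text
[ 0.56975902 -0.01511589  0.32845992] [ 3.13978872 -0.00350809  1.4229079 ] [-0.12814001  0.14111182  1.06941962  0.00370734  1.92918609 -1.54974108]
wrist [ 0.49451401 -0.00479431  0.50770594] [ 2.87673095 -0.00490341  1.42219664] [321.05950587   0.         281.35901522] -0.04268837028950545 [[255.60746619 198.13047173]] [([232.6, 49.4, 42.3, 172.1], 0.81)]
scene [1.01652076 0.46434792 0.87883453] [-2.4203582   0.01219287  2.35648153] [379.02340375   0.         284.97109757] -0.08670971133953632 [[275.08263712 188.29415888]] [([264.3, 176.7, 50.2, 41.1], 0.75)]
top [0.45490946 0.0050628  1.43884412] [-3.06355202 -0.00669609 -1.56040108] [438.97147483   0.         271.23308029] 0.0006443040913465076 [[284.03267517 206.4184513 ]] [([174.0, 203.7, 13.8, 43.0], 0.63), ([278.2, 206.9, 15.7, 44.6], 0.49)]
```

View pics/wrist2.png

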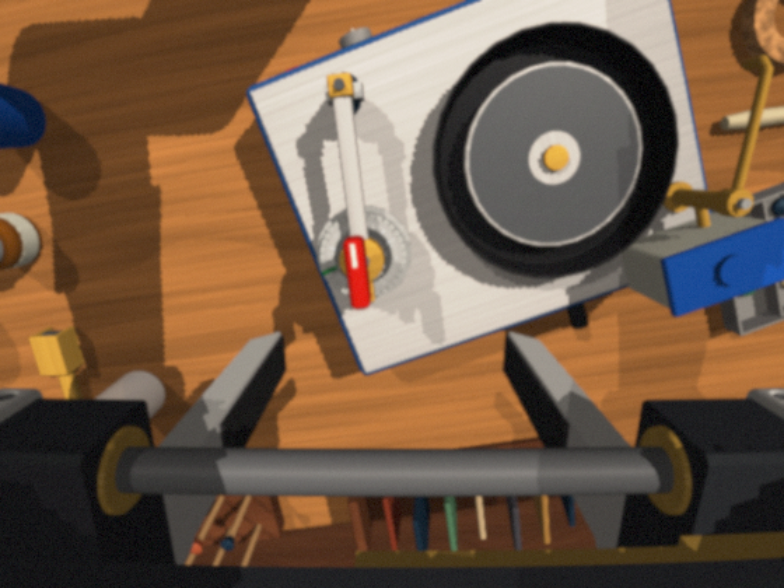

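```bash
python3 - <<'E'
from h import *
import cv2
s=np.load("wr.npy",allow_pickle=True).item()
im=s["img"][:,:,::-1]
a=cv2.resize(im[150:230,215:295],None,fx=7,fy=7,interpolation=cv2.INTER_CUBIC)
cv2.imwrite("pics/wc.png",a)
def bp(px,z):
    f=lambda q:(proj(s,[q[0],q[1],z])[0]-px)
    return least_squares(f,[.5,0]).x
print("lap nut",bp(np.array([556,157])/1.4,.119),"pivot?",bp(np.array([740,203])/1.4,.165),"outlet bend",bp(np.array([768,63])/1.4,.16), "stone clip",bp(np.array([341,86])/1.4,.145))
p=np.load("p.npy");print("pred lap",w(p,[[0,.055,0]]),"piv",w(p,[[.075,.165,0]]))
E
```

```text
lap nut [0.50407208 0.13300349] pivot? [0.55668163 0.25843176] outlet bend [0.4569948  0.28093956] stone clip [ 0.42836883 -0.03321381]
pred lap [[0.50620512 0.13469255 0.        ]] piv [[0.55813373 0.257283   0.        ]]
```

View pics/wc.png

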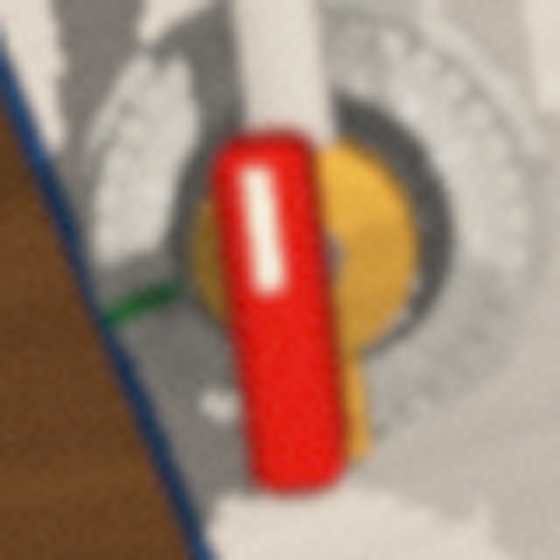

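```bash
python3 - <<'E'
from h import *
import cv2
s=np.load("wr.npy",allow_pickle=True).item()
im=s["img"].astype(int)
m=((im[:,:,0]>120)&(im[:,:,1]<70)&(im[:,:,2]<70)).astype(np.uint8)
m[:,:200]=0;m[:150]=0;m[240:]=0;m[:,300:]=0
m=cv2.morphologyEx(m,cv2.MORPH_CLOSE,np.ones((7,7)))
(c0,sz0,a0)=cv2.minAreaRect(cv2.findContours(m,0,2)[0][0]);print(c0,sz0,a0)
K=4
M=cv2.moments(m,True)
def mom(mm,k):
    Y,X=np.nonzero(mm);X=X/k;Y=Y/k;C=np.cov(X,Y);e,v=np.linalg.eigh(C);v=v[:,1]*np.sign(v[1,1])
    return np.array([X.mean(),Y.mean(),np.degrees(np.arctan2(v[0],v[1])),np.sqrt(e[1])*3.46,np.sqrt(e[0])*3.46])
t=mom(m,1);print(t)
def model(q):
    d=np.array([np.cos(q[2]),np.sin(q[2]),0]);n=np.array([-d[1],d[0],0])
    P=[np.array([q[0],q[1],.199])+a*.025*d+b*.007*n+[0,0,c*.012] for a in(-1,1) for b in (-1,1) for c in (-1,1)]
    u=proj(s,P);h=cv2.convexHull((u*16).astype(np.float32)).round().astype(np.int32)
    A=np.zeros((420*16//1,560*16),np.uint8) if 0 else None
    o=np.array([200,140]);A=np.zeros((110*16,110*16),np.uint8)
    cv2.fillConvexPoly(A,h-(o*16).astype(np.int32),1)
    r=mom(A,16);r[:2]+=o;return r
f=lambda q:((model(q)-t)[:3])*[1,1,.3]
r=least_squares(f,[.561,-.038,3.09],diff_step=.003);print(r.x,model(r.x),r.fun)
E
```

```text
(254.31910705566406, 193.96246337890625) (50.82593536376953, 15.364623069763184) 83.2901611328125
[254.3630137  193.58630137   7.36954852  49.12530519  14.52567111]
[ 0.55874248 -0.03945009  3.10597912] [254.3648254  193.59101486   7.36848491  54.27432685  16.6259344 ] [ 0.0018117   0.00471349 -0.00031908]
```

jog_arm(
  series=[
    {"x": -0.026,"y": -0.007,"z": 0,"rx": 0,"ry": 0,"rz": 0},
    {"x": 0,"y": 0,"z": 0,"rx": 0,"ry": 0,"rz": -6.4},
    {"x": 0,"y": 0,"z": 0,"rx": 0,"ry": 0,"rz": 0},
    {"x": 0,"y": 0,"z": 0.03,"rx": 0,"ry": 0,"rz": 0},
    {"x": 0,"y": 0,"z": 0.03,"rx": 0,"ry": 0,"rz": 0},
    {"x": 0,"y": 0,"z": 0.03,"rx": 0,"ry": 0,"rz": 0},
    {"x": 0,"y": 0,"z": 0,"rx": 0,"ry": 0,"rz": 0},
  ],
)

```text
time: 5.35
tool_pos: [0.5602, -0.04, 0.2378]
ee_rot: [3.133, -0.003, 1.52]
wrist_force: [-0.4, -0.3, -1.6]
width: 0.0938
```

```bash
python3 - <<'E'
from bench import robot,cams
import cv2
o=robot.get_obs();print(o["tool_pos"],o["ee_rot"],o["joint_positions"])
s=cams.snapshot("wrist");cv2.imwrite("pics/w3.png",cv2.resize(s["img"][:,:,::-1],None,fx=1.4,fy=1.4))
s=cams.snapshot("scene");cv2.imwrite("pics/s3.png",cv2.resize(s["img"][80:280,180:430,::-1],None,fx=3,fy=3))
E
```

```text
[ 0.56022089 -0.04000673  0.23776986] [ 3.13293768e+00 -2.57716764e-03  1.52026265e+00] [-0.17451423  0.10269732  1.29055063  0.00368019  1.74007368 -1.69413072]
```

View pics/w3.png

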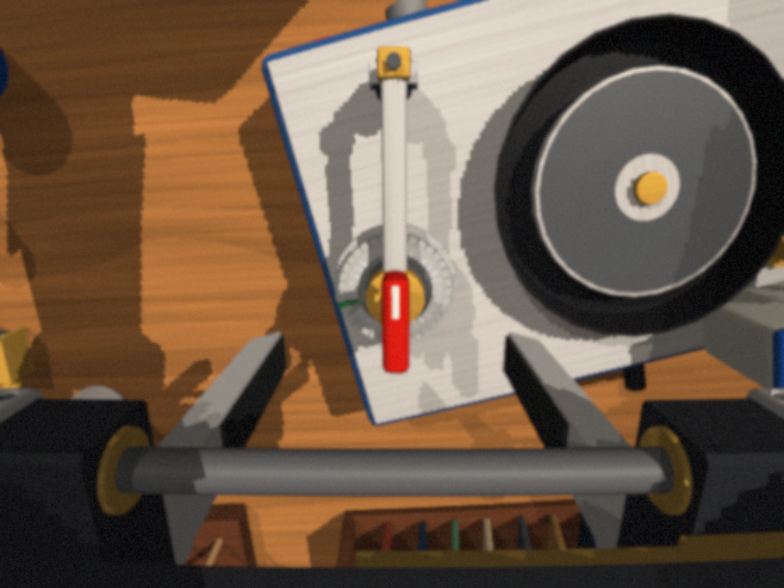

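View pics/s3.png

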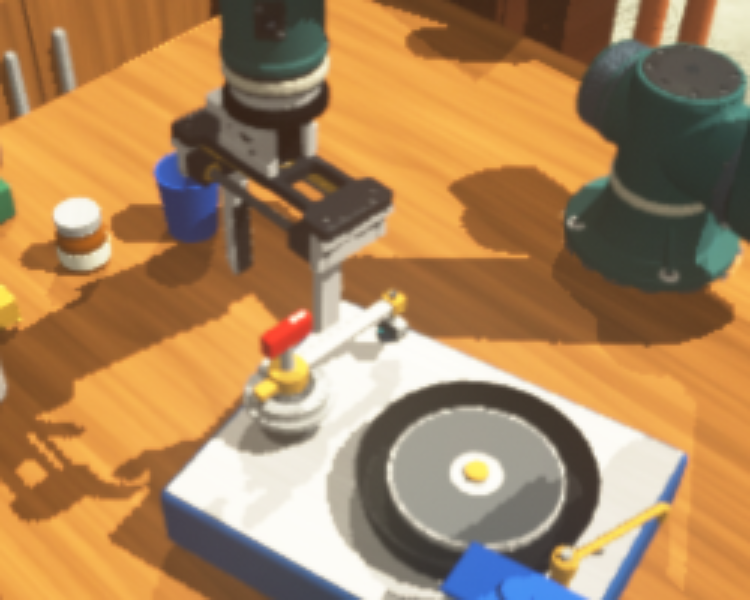

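jog_arm(
  series=[
    {"x": 0,"y": 0,"z": 0.025,"rx": 0,"ry": 0,"rz": 0},
    {"x": 0,"y": 0,"z": 0.025,"rx": 0,"ry": 0,"rz": 0},
    {"x": 0,"y": 0,"z": 0,"rx": 0,"ry": 0,"rz": 0},
  ],
)

```text
time: 5.7
tool_pos: [0.5694, -0.041, 0.2048]
ee_rot: [3.104, 0.001, 1.518]
wrist_force: [-0.6, 0.3, -1.3]
width: 0.0938
```

jog_arm(
  series=[
    {"x": 0,"y": 0,"z": 0,"rx": 0,"ry": 0,"rz": 0},
    {"x": 0,"y": 0,"z": 0,"rx": 0,"ry": 0,"rz": 0},
    {"x": 0,"y": 0,"z": 0,"rx": 0,"ry": 0,"rz": 0},
    {"x": 0,"y": 0,"z": 0,"rx": 0,"ry": 0,"rz": 0},
    {"x": 0,"y": 0,"z": 0,"rx": 0,"ry": 0,"rz": 0},
    {"x": 0,"y": 0,"z": 0,"rx": 0,"ry": 0,"rz": 0},
    {"x": 0,"y": 0,"z": 0,"rx": 0,"ry": 0,"rz": 0},
    {"x": 0,"y": 0,"z": 0,"rx": 0,"ry": 0,"rz": 0},
  ],
  claw=0,
)

```text
time: 6.37
tool_pos: [0.5756, -0.0418, 0.2206]
ee_rot: [3.082, 0.004, 1.516]
wrist_force: [0.8, -0.0, -0.3]
width: 0.044
```

```bash
python3 - <<'E'
from bench import robot,cams
for i in range(6):
    o=robot.get_obs();print(o["time"],o["tool_pos"].round(4),o["ee_rot"].round(3),o["joint_positions"].round(3),o["qvel"].round(3),o["joint_torque"].round(1),o["wrist_force"].round(1),o["width"])
    cams.snapshot("wrist")
E
```

```text
6.3667 [ 0.5756 -0.0418  0.2206] [3.082 0.004 1.516] [-0.173  0.098  1.33   0.004  1.653 -1.689] [ 0.001 -0.002 -0.006 -0.     0.003  0.   ] [  0.  -34.8 -30.6  -0.   -0.2  -0. ] [ 0.8 -0.  -0.3] 0.04402464114455623
6.4167 [ 0.5756 -0.0418  0.2206] [3.082 0.004 1.516] [-0.173  0.098  1.33   0.004  1.653 -1.689] [-0.001  0.003  0.005 -0.    -0.001  0.001] [ -0.  -34.4 -30.2  -0.   -0.2  -0. ] [0.1 0.2 0.8] 0.04000448501343368
6.4667 [ 0.5755 -0.0418  0.2203] [3.082 0.004 1.516] [-0.173  0.099  1.33   0.004  1.653 -1.689] [-0.     0.001  0.007  0.001 -0.001  0.   ] [  0.  -34.8 -30.6  -0.   -0.2  -0. ] [-0.4 -0.8  0. ] 0.03613242315177118
6.5167 [ 0.5754 -0.0418  0.2201] [3.082 0.004 1.516] [-0.173  0.099  1.331  0.004  1.653 -1.689] [-0.     0.001  0.005 -0.001  0.002 -0.   ] [  0.  -34.9 -30.7  -0.   -0.2  -0. ] [-0.3  0.1  0.5] 0.03225471133124995
6.5667 [ 0.5753 -0.0418  0.2199] [3.083e+00 3.000e-03 1.516e+00] [-0.173  0.099  1.331  0.004  1.653 -1.689] [-0.001  0.002  0.002  0.001  0.001  0.   ] [  0.  -34.9 -30.6  -0.   -0.2  -0. ] [ 0.7  0.5 -0.6] 0.028207551722571573
6.6167 [ 0.5753 -0.0418  0.2199] [3.083e+00 3.000e-03 1.516e+00] [-0.173  0.099  1.331  0.004  1.653 -1.689] [ 0.001  0.001  0.003  0.    -0.001 -0.   ] [  0.  -34.9 -30.6  -0.   -0.2  -0. ] [-0.   0.1  0.2] 0.024097238925035503
```

jog_arm(
  series=[
    {"x": 0,"y": 0,"z": 0,"rx": 0,"ry": 0,"rz": 0},
    {"x": 0,"y": 0,"z": 0,"rx": 0,"ry": 0,"rz": 0},
    {"x": 0,"y": 0,"z": 0,"rx": 0,"ry": 0,"rz": 0},
  ],
  claw=1,
)

```text
time: 6.92
tool_pos: [0.5751, -0.0417, 0.2193]
ee_rot: [3.084, 0.003, 1.516]
wrist_force: [0.4, 0.7, -0.0]
width: 0.0364
```

```bash
python3 - <<'E'
from bench import robot,cams
import cv2
s=cams.snapshot("scene");cv2.imwrite("pics/s4.png",cv2.resize(s["img"][50:250,180:430,::-1],None,fx=3,fy=3))
E
```

```text
(no output)
```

View pics/s4.png

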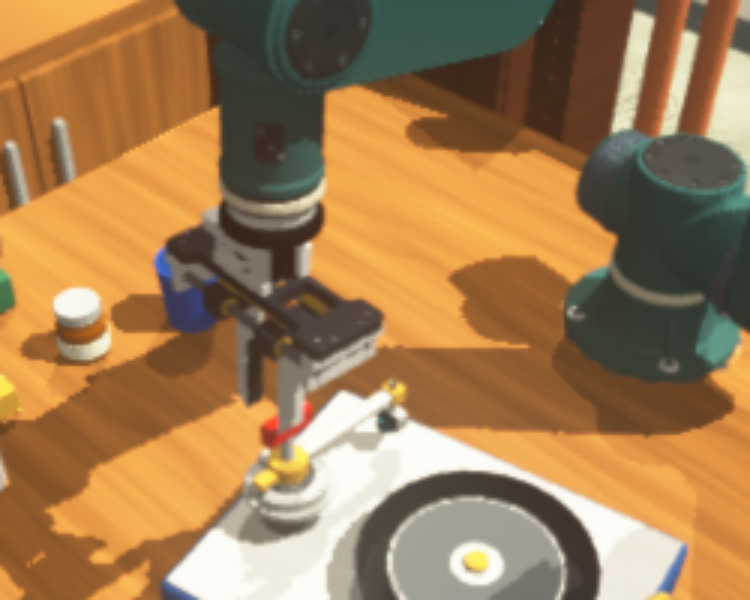

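jog_arm(
  series=[
    {"x": 0,"y": 0,"z": -0.02,"rx": 0,"ry": 0,"rz": 0},
    {"x": 0.001,"y": -0.015,"z": 0,"rx": 0,"ry": 0,"rz": 0},
    {"x": 0,"y": 0,"z": 0,"rx": 3.3,"ry": 0,"rz": 0},
    {"x": 0,"y": 0,"z": 0,"rx": 0,"ry": 0,"rz": 0},
    {"x": 0,"y": 0,"z": 0,"rx": 0,"ry": 0,"rz": 0},
    {"x": 0,"y": 0,"z": 0,"rx": 0,"ry": 0,"rz": 0},
  ],
  claw=1,
)

```text
time: 7.47
tool_pos: [0.555, -0.0391, 0.234]
ee_rot: [-3.13, 0.002, 1.516]
wrist_force: [-0.2, -0.6, 0.5]
width: 0.0804
```

jog_arm(
  series=[
    {"x": 0,"y": 0,"z": 0,"rx": 0,"ry": 0,"rz": 0},
    {"x": 0,"y": 0,"z": 0,"rx": 0,"ry": 0,"rz": 0},
    {"x": 0,"y": 0,"z": 0,"rx": 0,"ry": 0,"rz": 0},
    {"x": 0,"y": 0,"z": 0,"rx": 0,"ry": 0,"rz": 0},
  ],
)

```text
time: 7.8
tool_pos: [0.5558, -0.0393, 0.2355]
ee_rot: [-3.135, 0.002, 1.516]
wrist_force: [0.0, 0.5, 0.3]
width: 0.0942
```

jog_arm(
  series=[
    {"x": 0,"y": 0.003,"z": 0.008,"rx": 0,"ry": 0,"rz": 0},
    {"x": 0,"y": 0,"z": 0.008,"rx": 0,"ry": 0,"rz": 0},
    {"x": 0,"y": 0,"z": 0.008,"rx": 0,"ry": 0,"rz": 0},
  ],
)

```text
time: 8.05
tool_pos: [0.5603, -0.0398, 0.2126]
ee_rot: [-3.141, 0.003, 1.516]
wrist_force: [0.6, -0.2, -0.3]
width: 0.0941
```

```bash
python3 - <<'E'
from bench import robot,cams
for i in range(3):
    o=robot.get_obs();print(o["time"],o["tool_pos"].round(4),o["ee_rot"].round(3),o["joint_positions"].round(3),o["qvel"].round(3),o["joint_torque"].round(1),o["wrist_force"].round(1))
    cams.snapshot("wrist")
E
```

```text
8.05 [ 0.5603 -0.0398  0.2126] [-3.141e+00  3.000e-03  1.516e+00] [-0.17   0.112  1.329 -0.003  1.7   -1.686] [-0.     0.022  0.193  0.001 -0.214 -0.001] [ -0.  -35.1 -30.6  -0.    0.3  -0. ] [ 0.6 -0.2 -0.3]
8.1 [ 0.5592 -0.0396  0.2101] [-3.137e+00  3.000e-03  1.516e+00] [-0.17   0.114  1.333 -0.003  1.699 -1.686] [-0.002  0.01   0.001  0.002  0.038 -0.002] [  0.1 -39.9 -34.4  -0.   -0.   -0. ] [ 0.1  0.3 -1.3]
8.15 [ 0.559  -0.0396  0.2105] [-3.136e+00  3.000e-03  1.516e+00] [-0.17   0.114  1.332 -0.003  1.701 -1.686] [-0.001 -0.009 -0.026 -0.     0.02   0.   ] [  0.  -36.1 -30.9  -0.   -0.   -0. ] [-0.8 -0.4 -0.1]
```

jog_arm(
  series=[
    {"x": 0,"y": 0,"z": 0.008,"rx": 0,"ry": 0,"rz": 0},
    {"x": 0,"y": 0,"z": 0.008,"rx": 0,"ry": 0,"rz": 0},
    {"x": 0,"y": 0,"z": 0.008,"rx": 0,"ry": 0,"rz": 0},
  ],
)

```text
time: 8.45
tool_pos: [0.5605, -0.0399, 0.1879]
ee_rot: [3.141, 0.003, 1.516]
wrist_force: [0.1, -0.1, 0.0]
width: 0.0944
```

```bash
python3 - <<'E'
from bench import robot,cams
for i in range(3):
    o=robot.get_obs();print(o["time"],o["tool_pos"].round(4),o["ee_rot"].round(3),o["joint_positions"].round(3),o["qvel"].round(3),o["joint_torque"].round(1),o["wrist_force"].round(1))
    cams.snapshot("wrist")
E
```

```text
8.45 [ 0.5605 -0.0399  0.1879] [3.141e+00 3.000e-03 1.516e+00] [-0.17   0.117  1.373 -0.003  1.651 -1.686] [-0.001  0.028  0.186 -0.001 -0.207  0.   ] [  0.  -35.1 -30.3  -0.    0.3  -0. ] [ 0.1 -0.1  0. ]
8.5 [ 0.5593 -0.0397  0.1854] [-3.138e+00  3.000e-03  1.516e+00] [-0.17   0.119  1.376 -0.003  1.65  -1.686] [ 0.001  0.009  0.002  0.001  0.038 -0.001] [  0.1 -39.8 -34.2  -0.   -0.1  -0. ] [-0.5 -0.2 -0.6]
8.55 [ 0.5592 -0.0397  0.186 ] [-3.138e+00  3.000e-03  1.516e+00] [-0.17   0.119  1.375 -0.003  1.652 -1.686] [-0.002 -0.009 -0.03  -0.001  0.018  0.001] [  0.  -36.  -30.7  -0.   -0.   -0. ] [-0.1  0.5  1.3]
```

jog_arm(
  series=[
    {"x": 0,"y": 0,"z": 0,"rx": 0,"ry": 0,"rz": 0},
  ],
  claw=0,
)

```text
time: 8.68
tool_pos: [0.5597, -0.0397, 0.1871]
ee_rot: [-3.139, 0.003, 1.516]
wrist_force: [-0.4, -0.2, 0.4]
width: 0.0898
```

```bash
cat > wait.py <<'E'
import sys
from bench import robot,cams
def st():
    o=robot.get_obs();print(round(o["time"],2),o["tool_pos"].round(4),o["ee_rot"].round(3),"F",o["wrist_force"].round(1),"T",o["wrist_torque"].round(2),"w",round(o["width"],4),"q",o["joint_positions"].round(2))
for i in range(int(sys.argv[1])):
    cams.snapshot("wrist")
    if i%4==3: st()
st()
E
python3 wait.py 18
```

```text
8.88 [ 0.5598 -0.0398  0.1874] [-3.140e+00  3.000e-03  1.516e+00] F [ 0.   0.5 -1. ] T [ 0.01 -0.14  0.02] w 0.0749 q [-0.17  0.12  1.37 -0.    1.65 -1.69]
9.08 [ 0.5598 -0.0398  0.1873] [-3.139e+00  3.000e-03  1.516e+00] F [ 0.3 -0.6  0.8] T [ 0.09 -0.19 -0.02] w 0.0585 q [-0.17  0.12  1.37 -0.    1.65 -1.69]
9.28 [ 0.5596 -0.0398  0.187 ] [-3.139e+00  3.000e-03  1.516e+00] F [-0.9 -0.2 -0.5] T [ 0.09 -0.08 -0.  ] w 0.043 q [-0.17  0.12  1.37 -0.    1.65 -1.69]
9.48 [ 0.5596 -0.0397  0.187 ] [-3.139e+00  3.000e-03  1.516e+00] F [ 0.5 -1.  -0.8] T [ 0.04 -0.17 -0.02] w 0.0265 q [-0.17  0.12  1.37 -0.    1.65 -1.69]
9.58 [ 0.5596 -0.0397  0.187 ] [-3.139e+00  3.000e-03  1.516e+00] F [-0.6 -0.1 -0.6] T [ 0.02 -0.14  0.01] w 0.0185 q [-0.17  0.12  1.37 -0.    1.65 -1.69]
```

```bash
python3 wait.py 6
```

```text
9.78 [ 0.5596 -0.0394  0.187 ] [-3.139e+00  2.000e-03  1.516e+00] F [-1.1  1.1  0.6] T [ 0.28 -0.18  0.11] w 0.0138 q [-0.17  0.12  1.37 -0.    1.65 -1.69]
9.88 [ 0.5596 -0.0395  0.187 ] [-3.139e+00  2.000e-03  1.516e+00] F [0.  0.6 0.9] T [ 0.32 -0.13  0.04] w 0.014 q [-0.17  0.12  1.37 -0.    1.65 -1.69]
```

jog_arm(
  series=[
    {"x": 0,"y": 0,"z": -0.006,"rx": 0,"ry": 0,"rz": 0},
    {"x": 0,"y": 0,"z": -0.006,"rx": 0,"ry": 0,"rz": 0},
    {"x": 0,"y": 0,"z": -0.006,"rx": 0,"ry": 0,"rz": 0},
  ],
)

```text
time: 10.13
tool_pos: [0.5595, -0.0394, 0.1992]
ee_rot: [-3.133, 0.002, 1.516]
wrist_force: [3.1, -1.0, -9.7]
width: 0.0135
```

```bash
python3 wait.py 3
```

```text
10.28 [ 0.5595 -0.0394  0.2006] [-3.135e+00  2.000e-03  1.516e+00] F [ 1.3 -0.5 -6.4] T [ 0.14 -0.8   0.06] w 0.0137 q [-0.17  0.12  1.35 -0.    1.68 -1.69]
```

jog_arm(
  series=[
    {"x": 0,"y": 0,"z": -0.006,"rx": 0,"ry": 0,"rz": 0},
    {"x": 0,"y": 0,"z": -0.004,"rx": 0,"ry": 0,"rz": 0},
  ],
)

```text
time: 10.45
tool_pos: [0.5595, -0.0394, 0.2093]
ee_rot: [-3.133, 0.002, 1.516]
wrist_force: [2.3, 1.3, -8.8]
width: 0.0136
```

```bash
python3 wait.py 2; python3 - <<'E'
from bench import cams
import cv2
s=cams.snapshot("scene");cv2.imwrite("pics/s5.png",cv2.resize(s["img"][50:250,180:430,::-1],None,fx=3,fy=3))
E
```

```text
10.55 [ 0.5595 -0.0394  0.2099] [-3.134e+00  2.000e-03  1.516e+00] F [ 1.4 -0.9 -6.1] T [ 0.16 -0.77  0.12] w 0.0135 q [-0.17  0.12  1.33 -0.    1.7  -1.69]
```

View pics/s5.png

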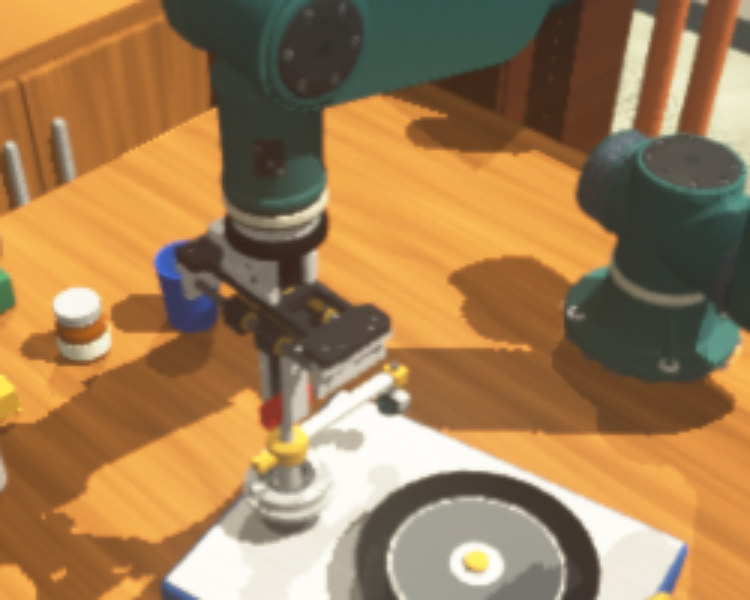

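jog_arm(
  series=[
    {"x": 0,"y": 0,"z": 0,"rx": 0,"ry": 0,"rz": 5},
    {"x": 0,"y": 0,"z": 0,"rx": 0,"ry": 0,"rz": 6},
    {"x": 0,"y": 0,"z": 0,"rx": 0,"ry": 0,"rz": 6},
    {"x": 0,"y": 0,"z": 0,"rx": 0,"ry": 0,"rz": 6},
    {"x": 0,"y": 0,"z": 0,"rx": 0,"ry": 0,"rz": 6},
  ],
)

```text
time: 11.02
tool_pos: [0.5595, -0.0393, 0.2101]
ee_rot: [-3.136, 0.005, 0.99]
wrist_force: [2.5, 0.2, -8.3]
width: 0.0134
```

```bash
python3 wait.py 2
```

```text
11.12 [ 0.5595 -0.0393  0.2101] [-3.136  0.005  0.995] F [ 3.2 -0.2 -8.2] T [ 0.18 -0.91  0.05] w 0.0137 q [-0.17  0.12  1.33 -0.    1.7  -1.17]
```

jog_arm(
  series=[
    {"x": 0,"y": 0,"z": 0,"rx": 0,"ry": 0,"rz": 6},
    {"x": 0,"y": 0,"z": 0,"rx": 0,"ry": 0,"rz": 6},
    {"x": 0,"y": 0,"z": 0,"rx": 0,"ry": 0,"rz": 6},
    {"x": 0,"y": 0,"z": 0,"rx": 0,"ry": 0,"rz": 6},
    {"x": 0,"y": 0,"z": 0,"rx": 0,"ry": 0,"rz": 6},
    {"x": 0,"y": 0,"z": 0,"rx": 0,"ry": 0,"rz": 6},
    {"x": 0,"y": 0,"z": 0,"rx": 0,"ry": 0,"rz": 4},
  ],
)

```text
time: 11.7
tool_pos: [0.5595, -0.0394, 0.2101]
ee_rot: [-3.141, 0.007, 0.29]
wrist_force: [2.3, -0.5, -8.2]
width: 0.014
```

```bash
python3 wait.py 3;python3 - <<'E'
from bench import cams
import cv2
for n in ("scene","wrist","top"):
    s=cams.snapshot(n);cv2.imwrite(f"pics/{n}6.png",s["img"][:,:,::-1])
import numpy as np
a=cv2.imread("pics/wrist6.png");b=cv2.resize(cv2.imread("pics/scene6.png")[100:300,200:430],None,fx=3,fy=3)
cv2.imwrite("pics/w6.png",cv2.resize(a,None,fx=1.4,fy=1.4));cv2.imwrite("pics/s6.png",b)
E
```

```text
11.85 [ 0.5595 -0.0393  0.2101] [-3.141  0.007  0.295] F [ 2.6 -0.2 -7.9] T [ 0.13 -0.87  0.13] w 0.0141 q [-0.17  0.12  1.33 -0.    1.7  -0.47]
```

View pics/w6.png

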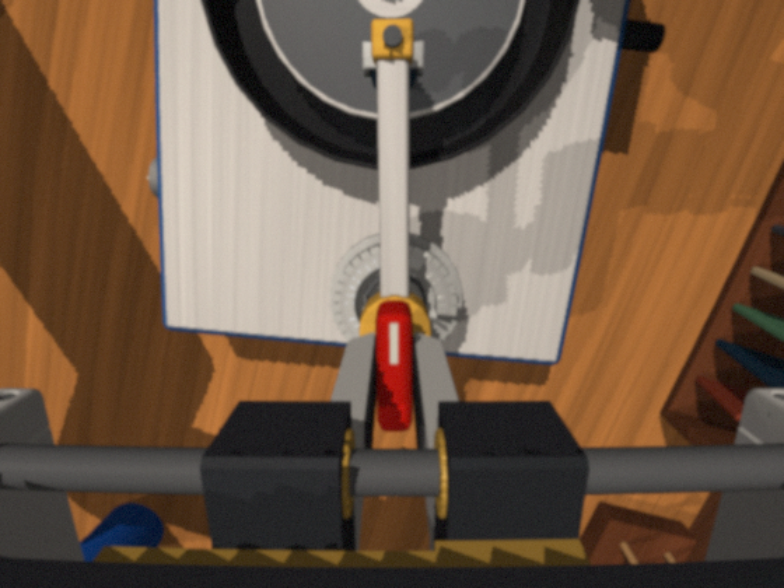

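View pics/s6.png

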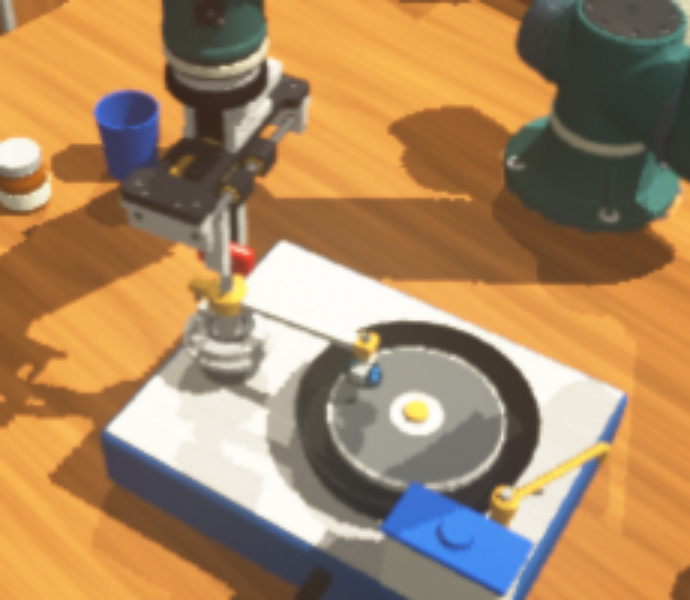

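jog_arm(
  series=[
    {"x": 0,"y": 0,"z": 0.006,"rx": 0,"ry": 0,"rz": 0},
    {"x": 0,"y": 0,"z": 0.006,"rx": 0,"ry": 0,"rz": 0},
    {"x": 0,"y": 0,"z": 0.006,"rx": 0,"ry": 0,"rz": 0},
  ],
)

```text
time: 12.25
tool_pos: [0.5596, -0.0394, 0.1992]
ee_rot: [3.139, 0.001, 0.297]
wrist_force: [-1.9, -0.5, 3.4]
width: 0.0138
```

```bash
python3 wait.py 2
```

```text
12.35 [ 0.5596 -0.0394  0.1978] [3.14e+00 2.00e-03 2.96e-01] F [-0.7 -0.4  1.7] T [0.23 0.08 0.15] w 0.014 q [-0.17  0.11  1.36 -0.    1.67 -0.47]
```

jog_arm(
  series=[
    {"x": 0,"y": 0,"z": 0.006,"rx": 0,"ry": 0,"rz": 0},
    {"x": 0,"y": 0,"z": 0.006,"rx": 0,"ry": 0,"rz": 0},
    {"x": 0,"y": 0,"z": 0.005,"rx": 0,"ry": 0,"rz": 0},
  ],
)

```text
time: 12.6
tool_pos: [0.56, -0.0396, 0.1865]
ee_rot: [3.137, -0.004, 0.297]
wrist_force: [-7.8, 1.6, 29.4]
width: 0.014
```

```bash
python3 wait.py 2
```

```text
12.7 [ 0.5599 -0.0396  0.1867] [ 3.137 -0.004  0.297] F [-4.1  0.7 15.5] T [0.31 1.11 0.17] w 0.0141 q [-0.17  0.11  1.38 -0.    1.64 -0.47]
```

jog_arm(
  series=[
    {"x": 0,"y": 0,"z": 0,"rx": 0,"ry": 0,"rz": 0},
  ],
  claw=0.5,
)

```text
time: 12.78
tool_pos: [0.5602, -0.0398, 0.1875]
ee_rot: [3.135, -0.005, 0.297]
wrist_force: [1.1, -0.4, -0.6]
width: 0.0176
```

```bash
python3 wait.py 8
```

```text
12.98 [ 0.5596 -0.0397  0.1855] [ 3.137e+00 -2.000e-03  2.970e-01] F [-1.3  0.2 -0.5] T [-0.03 -0.08  0.02] w 0.0329 q [-0.17  0.11  1.38 -0.    1.64 -0.47]
13.18 [ 0.5596 -0.0396  0.1856] [ 3.137e+00 -2.000e-03  2.970e-01] F [-0.8  0.6 -0.6] T [-0.01 -0.06  0.03] w 0.0458 q [-0.17  0.11  1.38 -0.    1.64 -0.47]
13.18 [ 0.5596 -0.0396  0.1856] [ 3.137e+00 -2.000e-03  2.970e-01] F [-0.8  0.6 -0.6] T [-0.01 -0.06  0.03] w 0.0458 q [-0.17  0.11  1.38 -0.    1.64 -0.47]
```

jog_arm(
  series=[
    {"x": 0,"y": 0,"z": -0.01,"rx": 0,"ry": 0,"rz": 0},
    {"x": 0,"y": 0,"z": -0.015,"rx": 0,"ry": 0,"rz": 0},
    {"x": 0,"y": 0,"z": -0.02,"rx": 0,"ry": 0,"rz": 0},
    {"x": 0,"y": 0,"z": -0.02,"rx": 0,"ry": 0,"rz": 0},
    {"x": 0,"y": 0,"z": -0.02,"rx": 0,"ry": 0,"rz": 0},
    {"x": 0,"y": 0,"z": -0.01,"rx": 0,"ry": 0,"rz": 0},
  ],
)

```text
time: 13.68
tool_pos: [0.5574, -0.0391, 0.2807]
ee_rot: [-3.141, 0.008, 0.297]
wrist_force: [1.1, -0.2, 0.9]
width: 0.047
```

```bash
python3 wait.py 2;python3 - <<'E'
from bench import cams
from h import *
import cv2
for n in ("scene","wrist","top"):
    s=cams.snapshot(n);cv2.imwrite(f"pics/{n}7.png",s["img"][:,:,::-1])
    if n=="wrist":np.save("wr2.npy",s,allow_pickle=True)
    print(n,[(d["bbox"],round(d["p"],2)) for d in cams.look_for("t_handle",s)[:2]],"pred locked",proj(s,[[.559,-.0395,.199],[.559,-.0395,.209]]).round(1))
a=cv2.imread("pics/wrist7.png");b=cv2.resize(cv2.imread("pics/scene7.png")[100:300,200:430],None,fx=3,fy=3)
cv2.imwrite("pics/w7.png",cv2.resize(a,None,fx=1.4,fy=1.4));cv2.imwrite("pics/s7.png",b)
E
```

```text
13.78 [ 0.5578 -0.0391  0.2804] [3.142 0.007 0.297] F [ 0.4 -0.1  0.1] T [-0.   -0.13  0.05] w 0.0469 q [-0.17  0.11  1.2  -0.    1.84 -0.47]
scene [([261.0, 186.2, 66.3, 50.7], 0.88), ([133.5, 177.5, 48.2, 30.9], 0.66)] pred locked [[275.4 191. ]
 [275.3 188.2]]
wrist [([264.7, 49.5, 39.4, 198.5], 0.83)] pred locked [[285.1 217.2]
 [285.1 220.7]]
top [([167.6, 171.6, 134.4, 110.5], 0.66), ([239.0, 212.2, 39.7, 15.3], 0.65)] pred locked [[284.4 207.5]
 [284.5 207.2]]
```

View pics/w7.png

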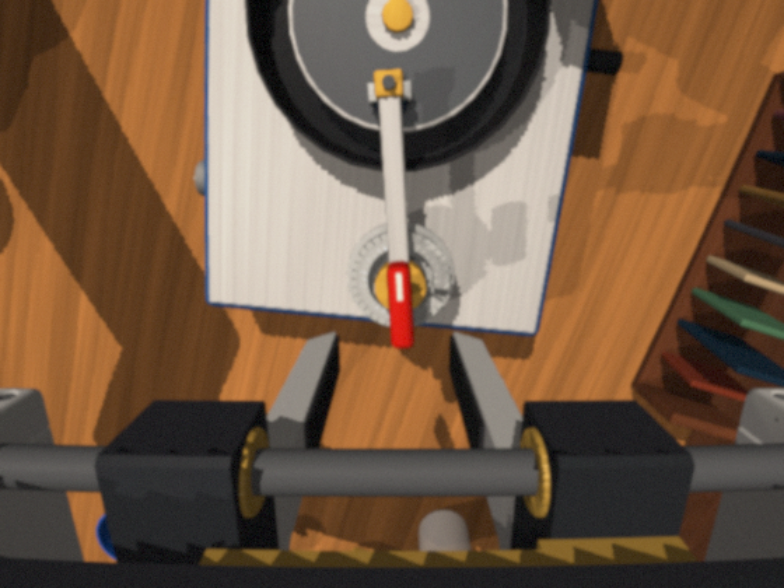

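View pics/s7.png

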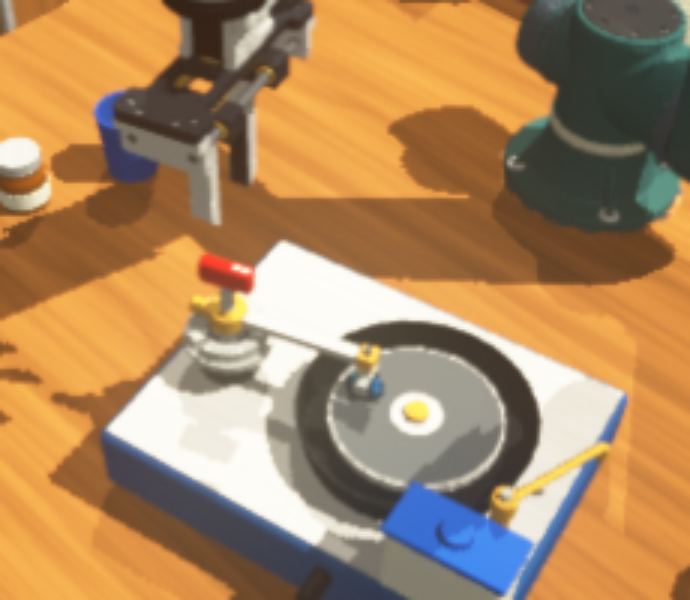

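```bash
python3 - <<'E'
from h import *
def bp(s,px,z):
    return least_squares(lambda q:(proj(s,[q[0],q[1],z])[0]-px),[.5,0]).x
h=np.array([.5592,-.0396])
for f,px in (("wr.npy",(341,86)),("wr2.npy",(389,83))):
    s=np.load(f,allow_pickle=True).item();q=bp(s,np.array(px)/1.4,.16);d=q-h;print(q,np.hypot(*d),np.arctan2(d[1],d[0])%6.283)
# arm edges near stem & clip
s=np.load("wr2.npy",allow_pickle=True).item()
a=bp(s,np.array([397,250])/1.4,.157);b=bp(s,np.array([389,105])/1.4,.157);d=b-a;print(np.arctan2(d[1],d[0]))
s=np.load("wr.npy",allow_pickle=True).item()
a=bp(s,np.array([357,230])/1.4,.157);b=bp(s,np.array([345,105])/1.4,.157);d=b-a;print(np.arctan2(d[1],d[0])%6.283)
E
```

```text
[ 0.43110432 -0.0320385 ] 0.1283186620138163 3.0826309540995274
[0.51490839 0.08248992] 0.1298756879091998 1.9188095070763853
1.9228302881887478
3.0690851643011468
```

jog_arm(
  series=[
    {"x": 0.004,"y": -0.02,"z": 0,"rx": 0,"ry": 0,"rz": 0},
    {"x": 0.004,"y": -0.035,"z": 0,"rx": 0,"ry": 0,"rz": 0},
    {"x": 0.004,"y": -0.035,"z": 0,"rx": 0,"ry": 0,"rz": 0},
    {"x": 0.004,"y": -0.035,"z": 0,"rx": 0,"ry": 0,"rz": 0},
    {"x": 0.004,"y": -0.035,"z": 0,"rx": 0,"ry": 0,"rz": 0},
    {"x": 0.004,"y": -0.035,"z": 0,"rx": 0,"ry": 0,"rz": 0},
    {"x": 0.004,"y": -0.035,"z": 0,"rx": 0,"ry": 0,"rz": 0},
    {"x": 0.004,"y": -0.035,"z": 0,"rx": 0,"ry": 0,"rz": 0},
    {"x": 0.004,"y": -0.035,"z": 0,"rx": 0,"ry": 0,"rz": 0},
    {"x": 0.004,"y": -0.035,"z": 0,"rx": 0,"ry": 0,"rz": 0},
    {"x": 0,"y": -0.02,"z": 0,"rx": 0,"ry": 0,"rz": 0},
  ],
  claw=0,
)

```text
time: 15.0
tool_pos: [0.4868, 0.3215, 0.2624]
ee_rot: [-3.137, 0.036, 0.283]
wrist_force: [0.2, -0.2, -0.7]
width: 0.0003
```

```bash
python3 wait.py 3;python3 - <<'E'
from bench import cams
from h import *
import cv2
s=cams.snapshot("wrist")
cv2.imwrite("pics/w8.png",cv2.resize(s["img"][:,:,::-1],None,fx=1.4,fy=1.4))
np.save("wr3.npy",s,allow_pickle=True)
E
```

```text
15.15 [0.4873 0.3194 0.2625] [-3.139  0.036  0.283] F [-0.3 -0.2  0.1] T [-0.05 -0.09  0.  ] w 0.0002 q [0.48 0.18 1.15 0.01 1.84 0.2 ]
```

View pics/w8.png

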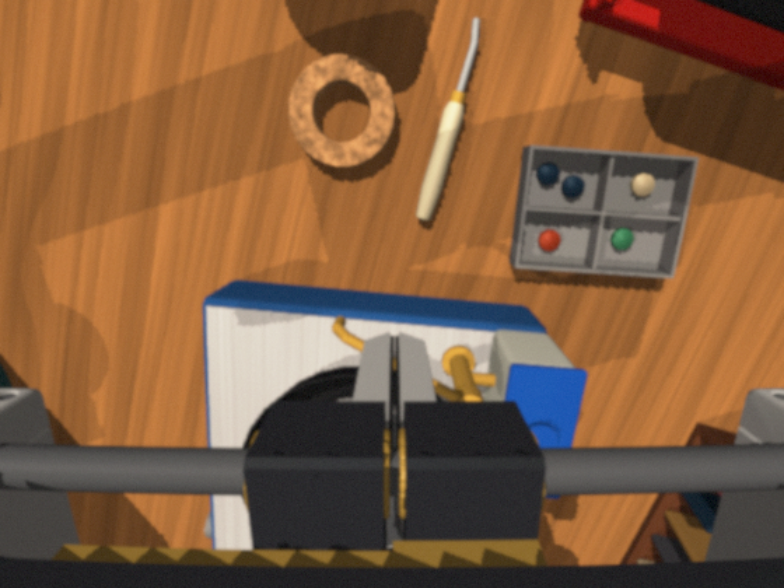

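```bash
python3 - <<'E'
from h import *
s=np.load("wr3.npy",allow_pickle=True).item()
print(proj(s,[[.487,.319,.2625],[.487,.319,.146],[.557,.258,.16],[.457,.281,.16],[.484,.274,.16]])*1.4)
def bp(px,z):
    return least_squares(lambda q:(proj(s,[q[0],q[1],z])[0]-np.array(px)/1.4),[.5,.2]).x
print(bp((458,358),.165),bp((338,325),.158))
E
```

```text
[[393.15417438 353.37115941]
 [399.53172513 286.57480369]
 [471.1271466  401.45749023]
 [340.02217196 331.95217907]
 [375.99648365 352.29632243]]
[0.53688902 0.28810753] [0.45435391 0.2846043 ]
```

jog_arm(
  series=[
    {"x": 0,"y": 0,"z": 0,"rx": 0,"ry": 2,"rz": 0},
    {"x": 0,"y": 0,"z": 0.02,"rx": 0,"ry": 0,"rz": 0},
    {"x": 0,"y": 0,"z": 0.025,"rx": 0,"ry": 0,"rz": 0},
    {"x": 0,"y": 0,"z": 0.025,"rx": 0,"ry": 0,"rz": 0},
    {"x": 0,"y": 0,"z": 0.02,"rx": 0,"ry": 0,"rz": 0},
    {"x": 0,"y": 0,"z": 0.015,"rx": 0,"ry": 0,"rz": 0},
    {"x": 0,"y": 0,"z": 0.01,"rx": 0,"ry": 0,"rz": 0},
  ],
)

```text
time: 15.78
tool_pos: [0.4945, 0.3079, 0.1479]
ee_rot: [3.141, -0.011, 0.266]
wrist_force: [0.1, 0.4, -0.2]
width: 0.0001
```

```bash
python3 wait.py 2
```

```text
15.88 [0.4938 0.308  0.1473] [ 3.141 -0.009  0.266] F [-0.2 -0.5  0.1] T [-0.03 -0.13  0.01] w 0.0004 q [ 0.46  0.17  1.39 -0.    1.57  0.2 ]
```

jog_arm(
  series=[
    {"x": -0.005,"y": 0.007,"z": 0,"rx": 0,"ry": 0,"rz": 0},
    {"x": -0.005,"y": 0.007,"z": 0,"rx": 0,"ry": 0,"rz": 0},
    {"x": -0.0075,"y": 0.0125,"z": 0,"rx": 0,"ry": 0,"rz": 0},
    {"x": -0.0075,"y": 0.0125,"z": 0,"rx": 0,"ry": 0,"rz": 0},
    {"x": -0.002,"y": 0.015,"z": 0,"rx": 0,"ry": 0,"rz": 0},
    {"x": -0.002,"y": 0.015,"z": 0,"rx": 0,"ry": 0,"rz": 0},
  ],
)

```text
time: 16.38
tool_pos: [0.4857, 0.2312, 0.1539]
ee_rot: [-3.138, -0.021, 0.268]
wrist_force: [0.7, 1.9, 0.4]
width: 0.0007
```

```bash
python3 wait.py 2;python3 - <<'E'
from bench import cams
import cv2
s=cams.snapshot("scene");cv2.imwrite("pics/s9.png",cv2.resize(s["img"][100:300,240:470,::-1],None,fx=3,fy=3))
E
```

```text
16.48 [0.4862 0.2297 0.1542] [-3.14  -0.021  0.265] F [-0.2  0.4  0.1] T [-0.04 -0.14  0.01] w 0.0002 q [0.34 0.06 1.5  0.   1.56 0.07]
```

View pics/s9.png

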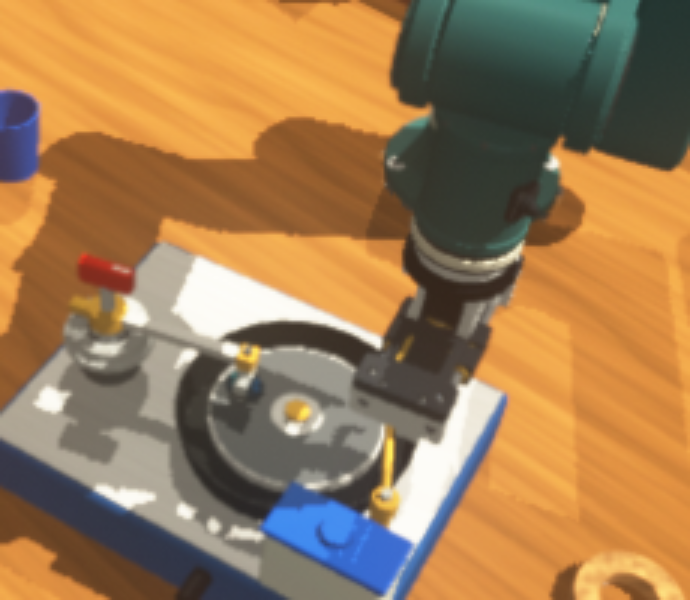

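jog_arm(
  series=[
    {"x": 0,"y": 0,"z": 0.006,"rx": 0,"ry": 0,"rz": 0},
    {"x": 0.0025,"y": 0.011,"z": 0.001,"rx": 0,"ry": 0,"rz": 0},
    {"x": 0.003,"y": 0.011,"z": 0.001,"rx": 0,"ry": 0,"rz": 0},
    {"x": 0.0065,"y": 0.01,"z": 0.001,"rx": 0,"ry": 0,"rz": 0},
    {"x": 0.007,"y": 0.01,"z": 0.001,"rx": 0,"ry": 0,"rz": 0},
  ],
)

```text
time: 16.95
tool_pos: [0.5163, 0.1966, 0.1452]
ee_rot: [-3.135, -0.024, 0.271]
wrist_force: [-0.6, 1.9, 0.4]
width: 0.0008
```

```bash
python3 wait.py 2;python3 - <<'E'
from bench import cams
import cv2
s=cams.snapshot("scene");cv2.imwrite("pics/s10.png",cv2.resize(s["img"][100:300,240:470,::-1],None,fx=3,fy=3))
E
```

```text
17.05 [0.5165 0.1955 0.1445] [-3.136 -0.022  0.268] F [-1.4 -0.7 -0.5] T [-0.08  0.02  0.01] w 0.0008 q [ 0.26  0.09  1.48  0.01  1.54 -0.01]
```

View pics/s10.png

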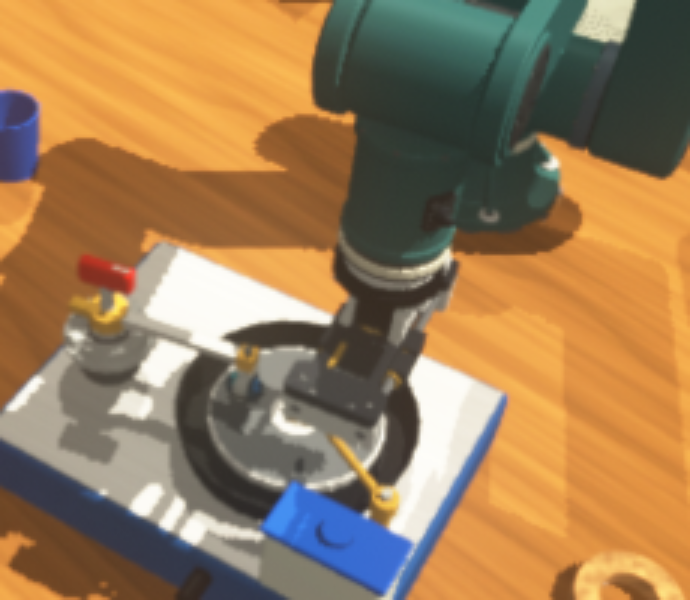

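jog_arm(
  series=[
    {"x": 0.0035,"y": 0.002,"z": 0,"rx": 0,"ry": 0,"rz": 0},
  ],
)

```text
time: 17.18
tool_pos: [0.5178, 0.1954, 0.1443]
ee_rot: [-3.133, -0.016, 0.269]
wrist_force: [-14.0, 4.5, 9.1]
width: 0.0003
```

```bash
python3 wait.py 2
```

```text
17.28 [0.5175 0.1956 0.1443] [-3.133 -0.016  0.269] F [-8.6  0.5  3.9] T [0.25 1.44 0.01] w 0.0002 q [ 0.25  0.1   1.48  0.01  1.55 -0.02]
```

jog_arm(
  series=[
    {"x": -0.01,"y": -0.006,"z": 0,"rx": 0,"ry": 0,"rz": 0},
    {"x": -0.012,"y": -0.008,"z": 0,"rx": 0,"ry": 0,"rz": 0},
    {"x": 0,"y": 0,"z": -0.02,"rx": 0,"ry": 0,"rz": 0},
    {"x": 0,"y": 0,"z": -0.03,"rx": 0,"ry": 0,"rz": 0},
    {"x": 0,"y": 0,"z": -0.03,"rx": 0,"ry": 0,"rz": 0},
    {"x": 0,"y": 0,"z": -0.03,"rx": 0,"ry": 0,"rz": 0},
    {"x": 0,"y": 0,"z": -0.03,"rx": 0,"ry": 0,"rz": 0},
    {"x": -0.03,"y": 0,"z": -0.02,"rx": 0,"ry": 0,"rz": 0},
    {"x": -0.03,"y": 0,"z": 0,"rx": 0,"ry": 0,"rz": 0},
    {"x": -0.03,"y": 0,"z": 0,"rx": 0,"ry": 0,"rz": 0},
    {"x": -0.03,"y": 0,"z": 0,"rx": 0,"ry": 0,"rz": 0},
    {"x": 0,"y": 0,"z": 0,"rx": 0,"ry": 0,"rz": 0},
  ],
)

```text
time: 18.28
tool_pos: [0.3683, 0.1694, 0.3059]
ee_rot: [-3.141, -0.017, 0.271]
wrist_force: [1.1, -0.3, 0.4]
width: 0.0005
```

```bash
python3 wait.py 3;python3 - <<'E'
from bench import cams
from h import *
import cv2
s=cams.snapshot("scene");cv2.imwrite("pics/s11.png",cv2.resize(s["img"][100:300,220:450,::-1],None,fx=3,fy=3))
print(proj(s,[.5592,-.0396,.199]))
t=cams.snapshot("top");cv2.imwrite("pics/t11.png",cv2.resize(t["img"][120:300,90:350,::-1],None,fx=3,fy=3))
E
```

```text
18.43 [0.3719 0.1701 0.3045] [-3.141 -0.016  0.27 ] F [ 0.1 -0.7  0.4] T [ 0.01 -0.09 -0.05] w 0.0008 q [ 0.29 -0.24  1.48  0.    1.88  0.02]
[[275.30485498 191.00400551]]
```

View pics/s11.png

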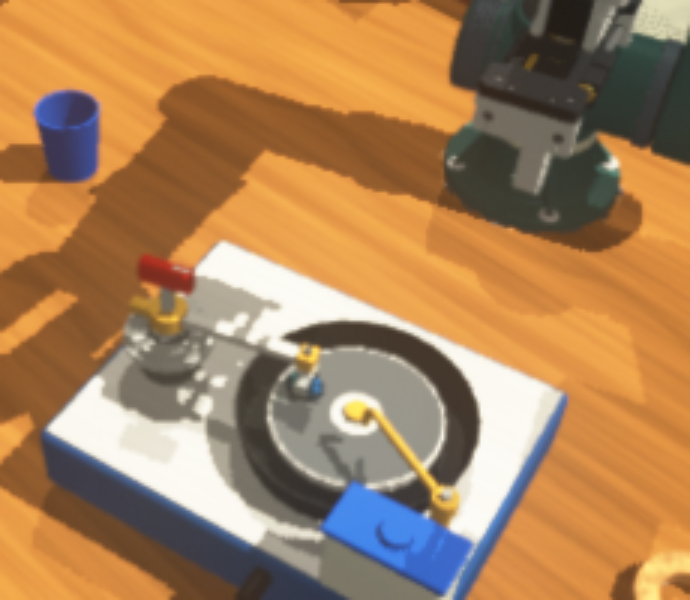

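View pics/t11.png

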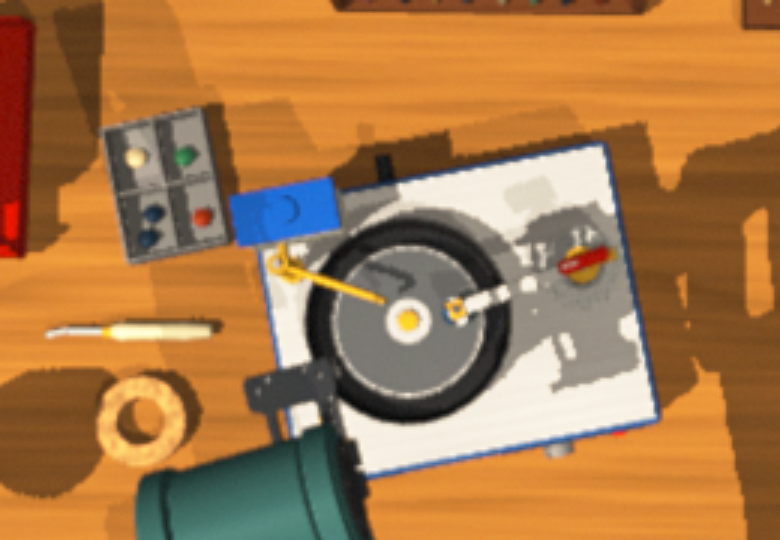

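```bash
python3 wait.py 4; python3 -c "
from bench import ticket
print(ticket.close_job())"
```

```text
18.73 [0.3723 0.1701 0.3035] [-3.141 -0.013  0.27 ] F [ 0.   0.  -0.2] T [-0.05 -0.02  0.06] w 0.0004 q [ 0.29 -0.24  1.48  0.    1.88  0.02]
18.73 [0.3723 0.1701 0.3035] [-3.141 -0.013  0.27 ] F [ 0.   0.  -0.2] T [-0.05 -0.02  0.06] w 0.0004 q [ 0.29 -0.24  1.48  0.    1.88  0.02]
the job is handed in; nothing more can be done
None
```

I lifted the T-handle about 23 mm, turned the arm 1.22 rad clockwise to the lap notch and pushed the handle down until it seated. I then pushed the spout round to its stop, backed off clear of everything and handed the job in at 18.7 s. It reported no verdict.

**What the last checks showed**
- **Handle height:** the handle showed within a pixel of its locked position in the scene camera. It seated at the same tool height as when I first gripped it, with about 29 N on the wrist.
- **Stone:** the clip holding it measured about 52 mm from the lap centre, against a limit of 65 mm. I kept the gripper away from the stone throughout.
- **Spout:** the wrist force rose to about 14 N at the stop, and the outlet shows close to the lap centre in the pictures. I did not measure its distance.
- **Bystanders:** none of those in view looked moved. I did not check this by measurement, and not all of them were in the last pictures.
- **Robot:** it was clear of everything and at rest, with about 0 N on the wrist.

**What failed or disagreed**
- **Arm angle after release:** the wrist camera gave 1.15 to 1.16 rad, a little under the 1.18 rad expected from the notch play with the spring pulling back. That is right at the 1.15 rad limit. I took it as picture error, because the handle could only be that low with the tooth in the notch.
- **First approach to the handle:** the arm drifted upwards and tilted on that descent, with no contact force shown. I raised it, levelled it and came down again more slowly before gripping.
- **First jog calls:** these were refused because each row must carry all six numbers.

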